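Strip the intake filter of the purge pump

ROBOT

A 6-joint arm with a two-finger parallel gripper is mounted at the origin on the work surface. World frame = base frame: x ahead of the robot, y to its left, z up, the work surface at z = 0. Lengths are in mm, angles in rad, forces in N, time in s.
With the tool pointing down it reaches from about 150 to 775 mm from the base axis. Payload 6.1 kg.
Tool frame: the origin (TCP) lies at the very end of the fingers, on their centre line; the grasp point (between the pads) lies 19 mm behind it; z points along the fingers, x is the direction in which the jaws open and shut, and the axes are right-handed (so a half turn about z gives the same grasp; the last joint's range is limited). The gripper opens to 85 mm and grips with 20 to 120 N. Pads are 22 mm wide; open, the fingers measure 114 mm over their backs; the gripper's body (76 mm by 85 mm) begins 54 mm behind the grasp point. The pads swing forward as they close: fully open they stand 13 mm farther back than shut.
Start: joints at [1.23, 0.126, -0.04, 1.405, 0, 1.571], TCP at [175.469, 494.792, 231.295] pointing down, gripper open.
Joint ranges: [-2.72, 2.72], [-0.95, 1.95], [-1.27, 1.35], [-1.78, 2.02], [-1.46, 1.47], [-3.14, 3.14]. Speed limits (rad/s): [2.39, 2.39, 3.01, 3.14, 3.14, 3.14].

INTERFACE

Orientations are given as a unit quaternion [w, x, y, z].
In Python, from bench import arm gives the robot as it stands. The module is installed in compiled form; this text tells all that it offers.
- The arm moves only by the tool carry_out, never from a script. Its argument "motion" is a list of rows, each a list of 7 numbers: the shift along the tool's x, y, z in m, then the turn, a rotation vector about the tool's x, y, z in degrees, then the closure, from 0 (fully open) to 1 (shut). In form: [[dx, dy, dz, rx, ry, rz, jaw], ...]. A call has 1 to 20 rows; each row shifts and turns the commanded pose from where the row before left it, along the tool's axes as they then stand; what a row does not reach is not made up. A row lasts 1/8 s, in which the tool goes at most 62.5 mm and 10.7 degrees, less where a joint would pass 70% of its speed; a pose out of reach is approached as far as the arm can. A call with a gripper value outside its range is refused whole. The fingers move at their own pace and stop on an object; "force" is the grip in N (left out, the last holds). Time passes only in rows, so rows that do not move let the fingers close. It gives the time, the measured TCP pose, the force and the opening at its end, in the units of the state.
- arm.read_state(): the state, without advancing time (a new reading comes with each control period).
- arm.get_image(name): name is "scene" or "top" or "wrist"; returns a dict with "color" (384x512x3 uint8, blue, green, red), "fx", "fy", "cx", "cy" (pixels), "extrinsics" (4x4, takes a point from world to camera coordinates). Camera axes: x right, y down, z forward; pixel columns grow to the right and rows downward; lengths in mm; the calibration is good to about 2 mm. A picture is of the moment at which its call begins. There is no depth.
- arm.hand_in(): hands the job in, once; it reports no verdict.
The state is a dict: "time_s": time; "joint_positions": joint angles; "qd": joint speeds; "tau": joint torques, N m; "position": TCP position; "tcp_rot": TCP orientation; "wrist_force": force on the tool from outside, world axes, zero at the start; "ft_torque": the same for the moment, N m; "gripper_width": finger opening in mm.
Only numpy, scipy, OpenCV 4.12 (cv2) and the standard library are available. Lean on these libraries where they do the work, as an engineer would, in place of code of your own. Each camera call takes 0.05 s, during which the arm holds its last target. There are 200 camera calls.

TASK

The purge pump's intake filter on the lab bench is due for a change. Turn its black bayonet cover anticlockwise until the lugs stand in the slots of the collar, lift it free and lay it flat, handle up, in the rubber-lined tray beside the jar; then draw the filter element out and stand it upright in the yellow bin. Drop nothing, and leave everything else on the bench where it is.

Things in the scene. Friction and masses are not known exactly. Their poses are not given: they have to be found in the camera images.
- filter: fixed grey filter canister strapped in front of a blue pump (which moves with it), leaning 30 degrees from vertical towards the robot's side; origin at the centre of its foot, z along its axis, up and out of the mouth. Bore 94 mm across, 134 mm deep. A pressure gauge sticks out 112 mm from the axis on its +y side, 45 mm or more below the mouth
- filter_mouth (a point): centre of the canister's mouth, in the plane where the cover seats; axes as the canister's. An aluminium collar (134 mm outside) rises 11 mm above this plane; tabs 7 to 11 mm above it overhang inwards to 105 mm diameter. Between them are three slots 34 degrees wide, centred at 0 (x axis), 120 and 240 degrees, each with a yellow stripe on the collar and the red seal showing in it
- slot (a point): middle of the slot at 0 degrees, on the collar's top, 58 mm from the axis; axes as the canister's. A stop at the anticlockwise end of each slot keeps the cover from turning more than about 7 degrees past the slot's middle
- cover_grip (a point): middle of the grip bar of the black cover, on the cover's axis, 36 mm above its underside, 11 mm below the bar's top, 23 mm above the disc's top. Bar 80 mm long (along x), 18 mm wide, 34 mm high. z points up out of the cover, x along the bar towards one lug. Locked at the start: its x lies 0.7 to 1.3 rad clockwise (negative about z) from the canister's x; lugs in the slots when the two agree
- cover: black bayonet cover, about 0.3 kg; origin at the centre of its underside, axes as cover_grip. Disc 100 mm across, 13 mm thick; three lugs, 20 degrees wide and 5 mm thick, reach 120 mm diameter at 0, 120 and 240 degrees, with yellow marks above them. Seated it has about 2 mm play all round and turns with light drag; with its lugs in the slots it lifts out along the canister's axis
- element_grip (a point): in the pull fin of the filter element, on the element's axis: 115 mm above its underside, 14 mm below the fin's top, 20 mm above the upper end cap. Fin 50 mm long (along x), 16 mm wide, 34 mm high. z along its axis, out of the canister. In the canister this point lies about 19 mm inside the mouth
- element: filter element, white pleats between green end caps, 82 mm across, 95 mm long without the fin, about 0.2 kg; origin at the centre of its underside, axes as element_grip. It stands loose on the canister's floor, hidden by the cover at the start, with up to 6 mm play sideways
- tray_floor (a point): centre of the floor of a shallow aluminium tray lined with black rubber, fixed on the table left or right of the filter: 340 mm (along its x) x 155 mm outside, walls 4 mm thick, 22 mm high. The point is 6 mm above the table. The end of the tray farther from the jar always has room for the cover
- bin_floor (a point): centre of the floor of an open yellow plastic bin, fixed on the table on the other side of the filter: 155 x 155 mm (165 over its lip), 75 mm high, walls 5 mm. The point is 5 mm above the table
- jar_mid (a point): small white grease jar with a red lid, 56 mm across, 55 mm tall, standing somewhere along the tray; the point is at its centre, half-way up. A bystander
- spray_mid (a point): blue spray can with a red cap, 56 mm across, 190 mm tall; the point is half-way up. A bystander
- mug_mid (a point): white mug, 80 mm across plus a handle (sticking out about 30 mm), 95 mm tall; the point is half-way up. A bystander
- meter_mid (a point): yellow handheld multimeter lying on the table, 160 x 80 x 36 mm, long along its x; the point is at its centre. A bystander
- sensor_mid (a point): device under test: black cylinder 68 mm across with a white block and a steel stub on top, 102 mm tall; the point is 45 mm up. A bystander
- tape_mid (a point): roll of buff tape lying flat, 100 mm across, 24 mm high; the point is at its centre. A bystander
Things that resemble listed ones, but are neither listed nor needed, are in the scene too. Leave any grey look-alike of the part that bears bin_floor alone.

How it is judged:
By the outcome, as a careful person would: the job done as asked, in the order asked, and still so for the second after the job is handed in, with the robot touching nothing.
It also fails if it takes over 64 s, if anything falls off the work surface, if the arm or the gripper's body presses on something with over 40 N, if the wrist force passes 120 N, or if a joint passes its speed limit or range.

## Working session

There is one attempt and no reset: what is moved stays moved. The work goes in short steps, Python scripts to look and compute and a tool call to move; the robot and the scene stay as the last step left them, time stands still between calls to the robot, and variables do not carry over. Pictures are saved under pics/ and viewed, about 8 in all and at most 12, crops included, and the job is handed in when it is done.

Besides the shell and the picture viewer there is one more tool, called after "Emit:" by a JSON object that holds its "fn" and its "kwargs". carry_out: Moves the arm, as the interface text tells. Its arguments: {"type":"object","properties":{"motion":{"type":"array","items":{"type":"array","items":{"type":"number"}}},"force":{"type":"number"}},"required":["motion"]}

```bash
mkdir -p pics; cat > h.py <<'E'
import numpy as np, cv2
from scipy.spatial.transform import Rotation as R
from bench import arm
def cam(n,save=None):
    d=arm.get_image(n)
    if save: cv2.imwrite('pics/'+save,d['color'])
    return d
def ray(d,u,v):
    E=np.array(d['extrinsics']);Rm=E[:3,:3];c=-Rm.T@E[:3,3]
    r=Rm.T@np.array([(u-d['cx'])/d['fx'],(v-d['cy'])/d['fy'],1]);return c,r/np.linalg.norm(r)
def onz(d,u,v,z):
    c,r=ray(d,u,v);return c+r*(z-c[2])/r[2]
def tri(*obs):
    A=np.zeros((3,3));b=np.zeros(3);L=[]
    for d,u,v in obs:
        c,r=ray(d,u,v);P=np.eye(3)-np.outer(r,r);A+=P;b+=P@c;L.append((P,c))
    x=np.linalg.solve(A,b);return x,[np.linalg.norm(P@(x-c)) for P,c in L]
def proj(d,p):
    E=np.array(d['extrinsics']);q=E[:3,:3]@np.array(p)+E[:3,3]
    return np.array([d['fx']*q[0]/q[2]+d['cx'],d['fy']*q[1]/q[2]+d['cy']])
def tool():
    s=arm.read_state();w,x,y,z=s['tcp_rot'];return np.array(s['position']),R.from_quat([x,y,z,w]),s
def delta(p,Rt):
    "shift (m, tool axes now) and rotvec deg to go to p,Rt"
    p0,R0,_=tool();return (R0.inv().apply(np.array(p)-p0)/1000).round(4),np.degrees((R0.inv()*Rt).as_rotvec()).round(2)
E
python3 - <<'E'
from h import *
ds={}
a=[cam(n) for n in('scene','top')]
cv2.imwrite('pics/scene.png',cv2.resize(a[0]['color'],(800,600)));cv2.imwrite('pics/top.png',cv2.resize(a[1]['color'],(800,600)))
import pickle;pickle.dump(a,open('a.pkl','wb'))
for d in a: print(d['fx'],d['fy'],d['cx'],d['cy'],np.array(d['extrinsics']).round(3).tolist())
print(tool())
E
```

```text
367.9633443605791 367.9633443605791 251.58007627524412 191.02748626447794 [[-0.03, 0.999, 0.012, 22.344], [0.546, 0.027, -0.837, -142.671], [-0.837, -0.018, -0.547, 1716.855], [0.0, 0.0, 0.0, 1.0]]
414.2444136675088 414.2444136675088 246.9692313128881 189.11129985044496 [[-0.031, -0.999, 0.024, -27.968], [-0.997, 0.029, -0.073, 487.128], [0.073, -0.027, -0.997, 1210.569], [0.0, 0.0, 0.0, 1.0]]
(array([175.36467942, 494.44736432, 230.5915272 ]), Rotation.from_matrix(array([[ 3.34267625e-01,  9.42478075e-01, -4.82001166e-04],
                            [ 9.42477071e-01, -3.34267973e-01, -1.37572676e-03],
                            [-1.45770986e-03,  5.58586859e-06, -9.99998938e-01]])), {'time_s': 0.1, 'joint_positions': array([ 1.22997210e+00,  1.26330339e-01, -4.05271547e-02,  1.40539654e+00,
       -5.57974589e-06,  1.57080053e+00]), 'qd': array([-7.01134037e-05, -1.66599618e-03,  3.84795041e-03,  7.84631036e-04,
       -7.26143582e-04, -7.81847002e-04]), 'tau': array([ 3.91703634e-04, -4.36908102e+01,  3.53604054e+01,  1.37935227e-02,
        1.56692518e-04,  6.15809142e-06]), 'position': array([175.36467942, 494.44736432, 230.5915272 ]), 'tcp_rot': array([ 4.22790842e-04,  8.16782489e-01,  5.76945262e-01, -5.93704889e-04]), 'wrist_force': array([ 0.10706832, -0.58077861,  0.5137609 ]), 'ft_torque': array([ 0.05691471, -0.03619427, -0.01442655]), 'gripper_width': 85.41314263858598})
```

View pics/scene.png

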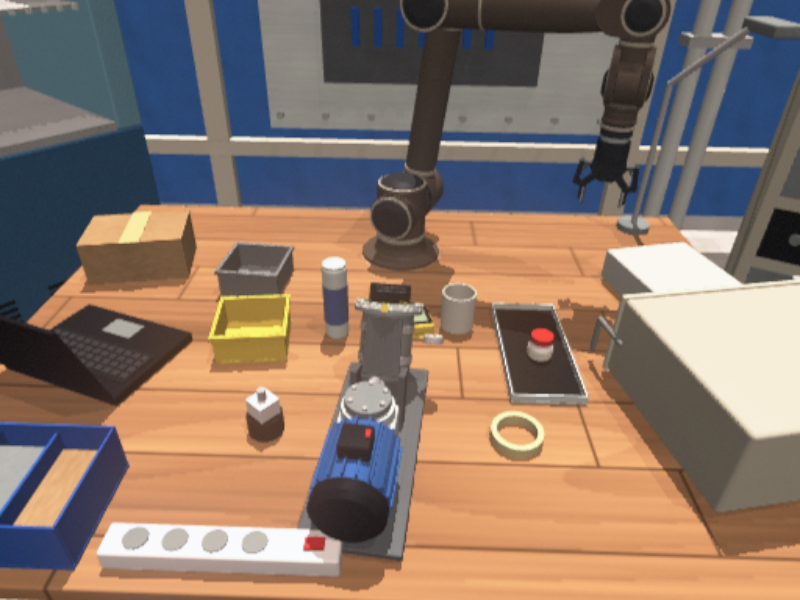

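View pics/top.png

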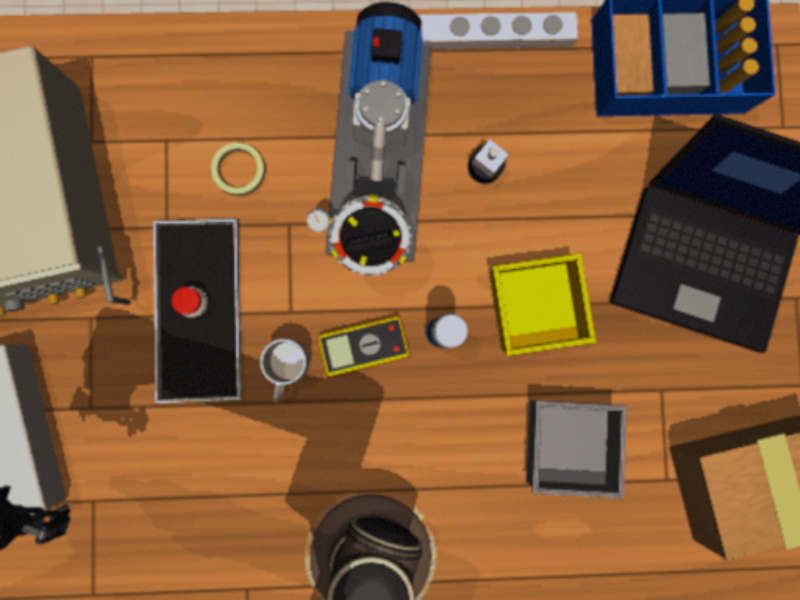

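The scene view shows the pump and canister from behind, with the collar rim around (388,308). In the top view the cover and collar are at (370,235), the tray at (197,310) with the jar at (188,300), the yellow bin at (543,305), and the grey decoy at (578,448). Next I'll work out coarse positions and the wrist camera's mounting.

```bash
python3 - <<'E'
from h import *
import pickle
a=pickle.load(open('a.pkl','rb'));s,t=a
k=.64
print('mouth',tri((s,388*k,308*k),(t,370*k,235*k)))
for n,u,v,z in [('jar',188,300,50),('tray',197,310,6),('bin',543,305,5),('spray',449,331,190),('mug',284,360,95),('meter',364,346,30),('sensor',487,160,80)]:print(n,onz(t,u*k,v*k,z).round(0))
for c in [(154,220),(237,220),(240,400),(157,402)]:print('traytop',onz(t,c[0]*k,c[1]*k,22).round(0))
for c in [(491,264),(580,254),(595,343),(507,354)]:print('bintop',onz(t,c[0]*k,c[1]*k,75).round(0))
# two-view heights of the rims
print('jar lid',tri((s,541*k,335*k),(t,186*k,300*k)))
print('tray corner nr-cam-left(far x)',tri((s,584*k,400*k),(t,154*k,220*k)), tri((s,512*k,400*k),(t,237*k,220*k)))
print('bin corner',tri((s,214*k,362*k),(t,580*k,254*k)),tri((s,288*k,358*k),(t,491*k,264*k)))
w=cam('wrist');E=np.array(w['extrinsics']);p,R0,_=tool();c=-E[:3,:3].T@E[:3,3]
print('wrist cam in tool',w['fx'],w['cx'],w['cy'],R0.inv().apply(c-p).round(1),(R0.inv().as_matrix()@E[:3,:3].T).round(3).tolist())
E
```

```text
mouth (array([575.31794954, -16.20547382, 181.8324263 ]), [np.float64(1.3074029776572589), np.float64(1.307402977657263)])
jar [486. 322.  50.]
tray [470. 317.   6.]
bin [ 460. -345.    5.]
spray [ 413. -139.  190.]
mug [372. 142.  95.]
meter [392.   2.  30.]
sensor [ 726. -234.   80.]
traytop [642. 392.  22.]
traytop [638. 236.  22.]
traytop [299. 235.  22.]
traytop [300. 388.  22.]
bintop [ 534. -234.   75.]
bintop [ 548. -399.   75.]
bintop [ 385. -418.   75.]
bintop [ 370. -256.   75.]
jar lid (array([485.13985209, 320.59319026,  60.08884894]), [np.float64(1.766949875019497), np.float64(1.766949875019444)])
tray corner nr-cam-left(far x) (array([641.95931743, 388.44760019,  16.28728449]), [np.float64(5.140926265684852), np.float64(5.1409262656849455)]) (array([640.42120602, 238.9403162 ,   7.73605701]), [np.float64(0.2740632096997906), np.float64(0.2740632096998865)])
bin corner (array([ 553.76502162, -407.47341671,   15.16027415]), [np.float64(10.94458040841782), np.float64(10.944580408417684)]) (array([ 540.04892799, -240.9065769 ,   19.16511709]), [np.float64(4.2287347651500475), np.float64(4.228734765150039)])
wrist cam in tool 317.72935688701546 253.53824760869793 190.5207114021431 [  -0.   -70.9 -142.7] [[1.0, -0.001, 0.0], [0.001, 0.961, 0.276], [-0.001, -0.276, 0.961]]
```

```bash
cat >> h.py <<'E'
def steps(p,Rt,n,p0=None,R0=None):
    "n equal rows (tool frame twist) that take the tool to p,Rt"
    a,b,_=tool();p0=a if p0 is None else p0;R0=b if R0 is None else R0
    rv=(R0.inv()*Rt).as_rotvec();Ri=R.from_rotvec(rv/n)
    S=sum((R.from_rotvec(rv/n*k).as_matrix() for k in range(n)),np.zeros((3,3)))
    d=np.linalg.solve(S,R0.inv().apply(np.array(p)-p0))
    print(n,'rows',(d/1000).round(4).tolist(),np.degrees(rv/n).round(2).tolist(),'dist',np.linalg.norm(d).round(1))
def frame(yaw,tilt=30):
    "canister frame (deg): x up the slope, z out of the mouth"
    return R.from_euler('ZY',[yaw,-tilt],degrees=True)
def grip(C,th):
    "tool rot: z into mouth, tool x at angle th (deg) from canister x about z"
    return C*R.from_euler('z',th,degrees=True)*R.from_euler('x',180,degrees=True)
E
python3 - <<'E'
from h import *
C=frame(-6);print(C.as_matrix().round(2).tolist())
n=C.apply([0,0,1]);steps(np.array([575,-16,180])+105*n,grip(C,15),18)
E
```

```text
[[0.86, 0.1, -0.5], [-0.09, 0.99, 0.05], [0.5, 0.0, 0.87]]
18 rows [-0.0043, 0.0356, 0.0007] [-1.25, 1.22, 3.33] dist 35.9
```

Emit:
{"fn": "carry_out", "kwargs": {"motion": [[-0.0043,0.0356,0.0007,-1.25,1.22,3.33,0],[-0.0043,0.0356,0.0007,-1.25,1.22,3.33,0],[-0.0043,0.0356,0.0007,-1.25,1.22,3.33,0],[-0.0043,0.0356,0.0007,-1.25,1.22,3.33,0],[-0.0043,0.0356,0.0007,-1.25,1.22,3.33,0],[-0.0043,0.0356,0.0007,-1.25,1.22,3.33,0],[-0.0043,0.0356,0.0007,-1.25,1.22,3.33,0],[-0.0043,0.0356,0.0007,-1.25,1.22,3.33,0],[-0.0043,0.0356,0.0007,-1.25,1.22,3.33,0],[-0.0043,0.0356,0.0007,-1.25,1.22,3.33,0],[-0.0043,0.0356,0.0007,-1.25,1.22,3.33,0],[-0.0043,0.0356,0.0007,-1.25,1.22,3.33,0],[-0.0043,0.0356,0.0007,-1.25,1.22,3.33,0],[-0.0043,0.0356,0.0007,-1.25,1.22,3.33,0],[-0.0043,0.0356,0.0007,-1.25,1.22,3.33,0],[-0.0043,0.0356,0.0007,-1.25,1.22,3.33,0],[-0.0043,0.0356,0.0007,-1.25,1.22,3.33,0],[-0.0043,0.0356,0.0007,-1.25,1.22,3.33,0],[0,0,0,0,0,0,0]]}}

```text
time_s: 2.52
position: [522.6, -11.7, 271.4]
tcp_rot: [0.047, 0.963, 0.075, 0.254]
wrist_force: [0.0, 0.3, 1.3]
gripper_width: 85.2
```

```bash
python3 - <<'E'
from h import *
import pickle
w=cam('wrist');pickle.dump(w,open('w1.pkl','wb'));cv2.imwrite('pics/w1.png',cv2.resize(w['color'],(800,600)))
p,r,s=tool();print(p,r.as_matrix().round(3).tolist(),s['joint_positions'].round(2),s['time_s'])
E
```

```text
[522.74524407 -10.69642123 271.37221268] [[0.859, 0.122, 0.497], [0.17, -0.984, -0.052], [0.482, 0.129, -0.866]] [ 0.01 -0.3  -0.46  0.89 -0.06  1.41] 2.575
```

View pics/w1.png

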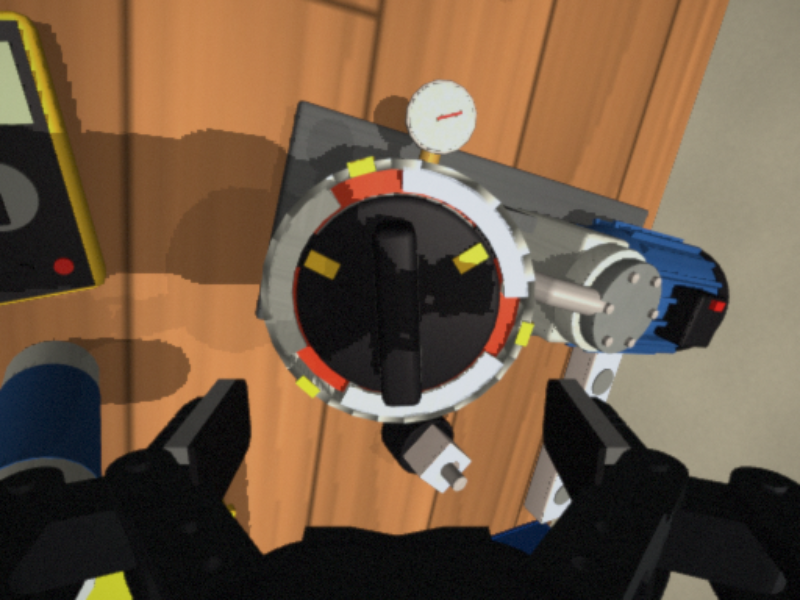

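The wrist view looks down the axis. The collar stripes are at (525,333) for slot 0, (361,167) and (308,386). The cover marks are at (322,264) and (472,258), and the bar runs vertically from (397,225) to (402,400). I'll take a second view from a shifted position and triangulate the stripes and marks.

Emit:
{"fn": "carry_out", "kwargs": {"motion": [[0,0.0125,0,0,0,0,0],[0,0.0125,0,0,0,0,0],[0,0.0125,0,0,0,0,0],[0,0.0125,0,0,0,0,0],[0,0,0,0,0,0,0]]}}

```text
time_s: 3.2
position: [529.5, -60.1, 278.2]
tcp_rot: [0.047, 0.963, 0.076, 0.254]
wrist_force: [0.4, 0.5, -0.1]
gripper_width: 85.4
```

```bash
cat >> h.py <<'E'
def blobs(d,lo,hi,amin=15):
    m=cv2.inRange(cv2.cvtColor(d['color'],cv2.COLOR_BGR2HSV),np.array(lo),np.array(hi))
    n,_,st,c=cv2.connectedComponentsWithStats(m)
    return [(c[i].round(1).tolist(),int(st[i,4])) for i in range(1,n) if st[i,4]>=amin]
Y=((22,110,90),(33,255,255))
E
python3 - <<'E'
from h import *
import pickle
w1=pickle.load(open('w1.pkl','rb'));w2=cam('wrist');pickle.dump(w2,open('w2.pkl','wb'))
for w in(w1,w2):
  print([b for b in blobs(w,*Y) if 120<b[0][0]<400 and b[1]<400])
p,r,s=tool();print(p,s['time_s'])
cv2.imwrite('pics/w2.png',w2['color'])
E
```

```text
[([230.9, 106.1], 177), ([301.0, 164.7], 245), ([205.6, 169.0], 222), ([335.1, 213.4], 130), ([196.5, 246.9], 120), ([148.3, 326.9], 16)]
[([228.1, 30.3], 201), ([302.2, 95.1], 295), ([201.1, 99.6], 292), ([338.2, 150.6], 142), ([192.4, 187.6], 110), ([145.1, 319.8], 53)]
[529.3902678  -59.71420141 278.1106279 ] 3.25
```

```bash
python3 - <<'E'
from h import *
import pickle
w1=pickle.load(open('w1.pkl','rb'));w2=pickle.load(open('w2.pkl','rb'))
S=[((335.1,213.4),(338.2,150.6)),((230.9,106.1),(228.1,30.3)),((196.5,246.9),(192.4,187.6))]
M=[((205.6,169.0),(201.1,99.6)),((301.0,164.7),(302.2,95.1))]
def T(L):
    o=[tri((w1,*a),(w2,*b)) for a,b in L]
    for x,e in o: print(x.round(1),np.round(e,1))
    return np.array([x for x,_ in o])
P=T(S);Q=T(M)
n=np.cross(P[1]-P[0],P[2]-P[0]);n/=np.linalg.norm(n)
d=[np.linalg.norm(P[i]-P[(i+1)%3]) for i in range(3)];print('sides',d,'n',n,'tilt',np.degrees(np.arccos(n[2])),'yaw',np.degrees(np.arctan2(-n[1],-n[0])))
c=P.mean(0);print('centre',c,'r',np.linalg.norm(P-c,axis=1))
x=P[0]-c;print('x yaw',np.degrees(np.arctan2(x[1],x[0])),x/np.linalg.norm(x))
for q in Q: print('mark h',(q-c)@n, 'r',np.linalg.norm(q-c-((q-c)@n)*n))
E
```

```text
[623.6 -20.9 225.4] [0. 0.]
[546.2  45.4 174.8] [0. 0.]
[532.6 -66.9 177. ] [0.3 0.3]
[532.5  -1.8 175.6] [0. 0.]
[593.   13.  208.7] [0.1 0.1]
sides [np.float64(113.70990400915959), np.float64(113.15378164844175), np.float64(112.81519869660308)] n [-0.49853368  0.07727624  0.8634191 ] tilt 30.2973251720536 yaw -8.811127831981922
centre [567.48326162 -14.14665258 192.38853787] r [65.41376372 65.60841078 65.09151886]
x yaw -6.85352524935515 [ 0.85737683 -0.10304843  0.50426777]
mark h 3.907746574990073 r 40.54817759637043
mark h 3.4355758522758375 r 40.567283148524126
```

```bash
python3 - <<'E'
from h import *
Q=np.array([[532.5,-1.8,175.6],[593.,13.,208.7]]);c=np.array([567.5,-14.1,192.4])
C=frame(-7.8,30);n=C.apply([0,0,1])
y=Q[1]-Q[0];y-=y@n*n;y/=np.linalg.norm(y);x=np.cross(y,n)
cc=Q.mean(0)+20.35*x
al=np.degrees(np.arctan2(x@C.apply([0,1,0]),x@C.apply([1,0,0])));print('cover angle',al,al*np.pi/180)
print('cover centre vs collar (canister axes)',C.inv().apply(cc-c).round(1))
ctr=c+3.6*n+0.5*((cc-c)-((cc-c)@n)*n)
print('disc top centre',ctr.round(1),'mouth',(ctr-13*n).round(1))
G=grip(C,al+90)
steps(ctr+45*n,G,6); steps(ctr+5*n,G,4,ctr+45*n,G)
print(delta(ctr+5*n,G))
E
```

```text
cover angle -71.07663558648696 -1.2405213122243683
cover centre vs collar (canister axes) [ 0.1 -0.4  3.5]
disc top centre [565.7 -14.  195.5] mouth [572.2 -14.9 184.3]
6 rows [0.0, -0.0087, 0.007] [-0.15, -0.04, -0.39] dist 11.1
4 rows [-0.0, -0.0, 0.01] [0.0, 0.0, 0.0] dist 10.0
(array([-0.0009, -0.0512,  0.0822]), array([-0.88, -0.24, -2.37]))
```

Emit:
{"fn": "carry_out", "kwargs": {"motion": [[0,-0.0087,0.007,-0.15,-0.04,-0.39,0],[0,-0.0087,0.007,-0.15,-0.04,-0.39,0],[0,-0.0087,0.007,-0.15,-0.04,-0.39,0],[0,-0.0087,0.007,-0.15,-0.04,-0.39,0],[0,-0.0087,0.007,-0.15,-0.04,-0.39,0],[0,-0.0087,0.007,-0.15,-0.04,-0.39,0],[0,0,0,0,0,0,0],[0,0,0.01,0,0,0,0],[0,0,0.01,0,0,0,0],[0,0,0.01,0,0,0,0],[0,0,0.01,0,0,0,0],[0,0,0,0,0,0,0]]}}

```text
time_s: 4.75
position: [562.8, -13.3, 198.3]
tcp_rot: [0.06, 0.962, 0.094, 0.251]
wrist_force: [-0.7, -0.5, 0.3]
gripper_width: 85.5
```

```bash
python3 - <<'E'
from h import *
w=cam('wrist');cv2.imwrite('pics/w3.png',cv2.resize(w['color'],(640,480)))
C=frame(-7.8,30);n=C.apply([0,0,1]);ctr=np.array([565.7,-14.,195.5]);print(delta(ctr+5*n,grip(C,18.9)),tool()[2]['joint_positions'].round(2))
E
```

```text
(array([ 0.0006,  0.0006, -0.0006]), array([-0.01,  0.05,  0.06])) [ 0.02 -0.2  -0.55  0.7  -0.08  1.37]
```

View pics/w3.png

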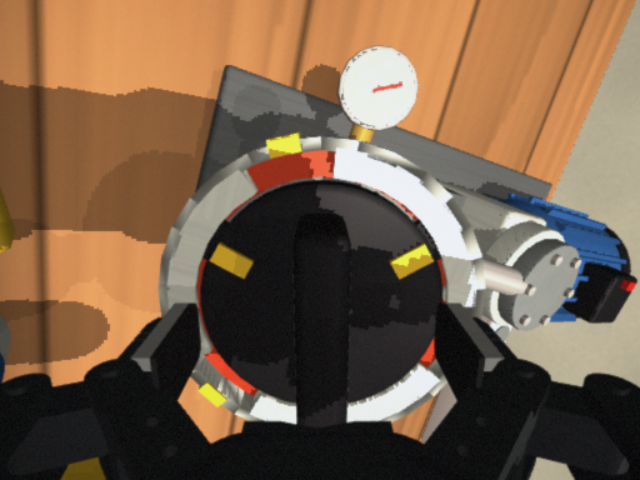

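The bar, at column 322, sits midway between the fingers, whose inner edges are at about 197 and 440. I'm closing.

Emit:
{"fn": "carry_out", "kwargs": {"motion": [[0,0,0,0,0,0,1],[0,0,0,0,0,0,1],[0,0,0,0,0,0,1],[0,0,0,0,0,0,1],[0,0,0,0,0,0,1],[0,0,0,0,0,0,1],[0,0,0,0,0,0,1],[0,0,0,0,0,0,1]], "force": 60}}

```text
time_s: 5.8
position: [563.0, -13.0, 200.0]
tcp_rot: [0.06, 0.961, 0.094, 0.252]
wrist_force: [-5.4, 0.5, 5.0]
gripper_width: 16.9
```

Emit:
{"fn": "carry_out", "kwargs": {"motion": [[0,0,0,0,0,-5.9,1],[0,0,0,0,0,-5.9,1],[0,0,0,0,0,-5.9,1],[0,0,0,0,0,-5.9,1],[0,0,0,0,0,-5.9,1],[0,0,0,0,0,-5.9,1],[0,0,0,0,0,-5.9,1],[0,0,0,0,0,-5.9,1],[0,0,0,0,0,-5.9,1],[0,0,0,0,0,-5.9,1],[0,0,0,0,0,-5.9,1],[0,0,0,0,0,-5.9,1],[0,0,0,0,0,0,1]]}}

```text
time_s: 7.42
position: [563.9, -13.3, 201.0]
tcp_rot: [0.196, 0.729, 0.633, 0.171]
wrist_force: [-4.1, -1.1, 5.3]
gripper_width: 17.2
```

```bash
python3 - <<'E'
from h import *
w=cam('wrist');cv2.imwrite('pics/w4.png',cv2.resize(w['color'],(640,480)))
C=frame(-7.8,30);n=C.apply([0,0,1]);ctr=np.array([565.7,-14.,195.5]);print(delta(ctr+5*n,grip(C,90)),tool()[2])
E
```

```text
(array([-0.0004, -0.0011,  0.0007]), array([ 0.16,  0.01, -0.24])) {'time_s': 7.475, 'joint_positions': array([ 0.0164931 , -0.2055836 , -0.55287476,  0.70212813, -0.07658048,
        0.13641958]), 'qd': array([-8.32616737e-04,  5.76493256e-04, -7.13905741e-04,  3.97272882e-05,
       -2.86255652e-03,  4.32438505e-03]), 'tau': array([ 2.51789521e-01, -2.29803157e+01,  3.73465812e+01, -4.69600216e+00,
       -2.49564496e-02,  6.77218731e-02]), 'position': array([563.84042014, -13.31017812, 200.97553669]), 'tcp_rot': array([0.19575293, 0.72894725, 0.63319212, 0.17141891]), 'wrist_force': array([-2.65837717, -1.24221755,  5.71601096]), 'ft_torque': array([-0.05404071,  0.21651656,  0.1641883 ]), 'gripper_width': 17.1710701878916}
```

View pics/w4.png

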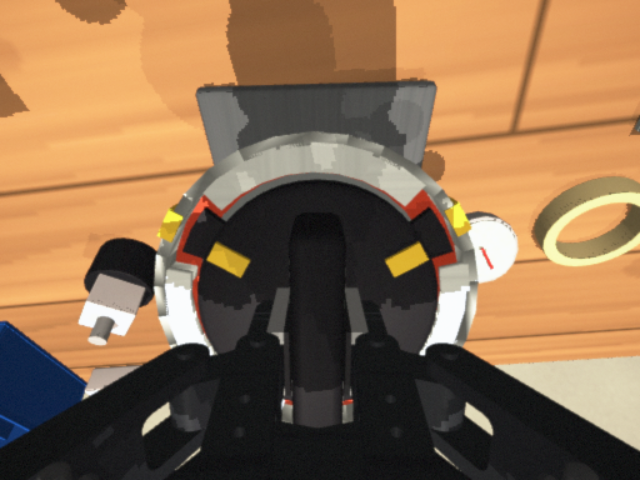

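The lugs are in the slots, with dark lugs between the red gaps at (195,235) and (437,230). I'm lifting along the axis.

Emit:
{"fn": "carry_out", "kwargs": {"motion": [[0,0,-0.004,0,0,0,1],[0,0,-0.004,0,0,0,1],[0,0,-0.004,0,0,0,1],[0,0,-0.004,0,0,0,1],[0,0,-0.006,0,0,0,1],[0,0,-0.008,0,0,0,1],[0,0,0,0,0,0,1]]}}

```text
time_s: 8.35
position: [548.4, -11.0, 226.8]
tcp_rot: [0.195, 0.729, 0.633, 0.171]
wrist_force: [0.4, 0.2, -1.5]
gripper_width: 17.0
```

Emit:
{"fn": "carry_out", "kwargs": {"motion": [[0,0,-0.012,0,0,0,1],[0,0,-0.02,0,0,0,1],[0,0,-0.02,0,0,0,1],[0,0,-0.012,0,0,0,1],[0,0,0,0,0,0,1]]}}

```text
time_s: 8.98
position: [516.6, -6.6, 282.4]
tcp_rot: [0.195, 0.729, 0.633, 0.171]
wrist_force: [1.0, -0.0, -2.4]
gripper_width: 16.8
```

```bash
python3 - <<'E'
from h import *
w=cam('wrist');cv2.imwrite('pics/w5.png',w['color'])
print(blobs(w,*Y),tool()[0],tool()[2]['wrist_force'])
D=R.from_euler('z',90,degrees=True)*R.from_euler('x',180,degrees=True)
steps([373,313,110],D,18)
E
```

```text
[([22.6, 72.8], 3019), ([323.9, 147.6], 126), ([178.4, 151.2], 126), ([182.2, 207.3], 527), ([325.1, 207.3], 530)] [516.48594808  -6.65424895 281.31557135] [ 1.4858056   1.06029143 -1.98507516]
18 rows [0.0172, -0.0116, 0.0066] [1.67, 0.11, -0.44] dist 21.8
```

View pics/w5.png

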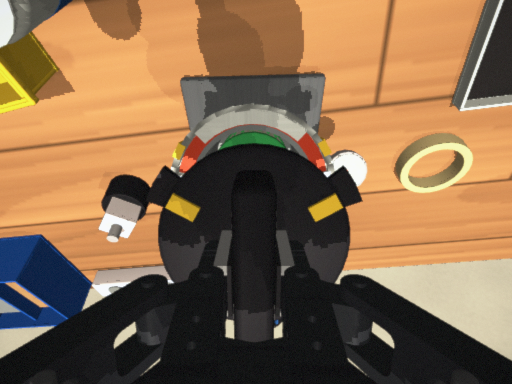

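The cover is off and held square in the gripper, with the green end cap visible in the bore. Next I'm carrying it over to the tray.

Emit:
{"fn": "carry_out", "kwargs": {"motion": [[0.0172,-0.0116,0.0066,1.67,0.11,-0.44,1],[0.0172,-0.0116,0.0066,1.67,0.11,-0.44,1],[0.0172,-0.0116,0.0066,1.67,0.11,-0.44,1],[0.0172,-0.0116,0.0066,1.67,0.11,-0.44,1],[0.0172,-0.0116,0.0066,1.67,0.11,-0.44,1],[0.0172,-0.0116,0.0066,1.67,0.11,-0.44,1],[0.0172,-0.0116,0.0066,1.67,0.11,-0.44,1],[0.0172,-0.0116,0.0066,1.67,0.11,-0.44,1],[0.0172,-0.0116,0.0066,1.67,0.11,-0.44,1],[0.0172,-0.0116,0.0066,1.67,0.11,-0.44,1],[0.0172,-0.0116,0.0066,1.67,0.11,-0.44,1],[0.0172,-0.0116,0.0066,1.67,0.11,-0.44,1],[0.0172,-0.0116,0.0066,1.67,0.11,-0.44,1],[0.0172,-0.0116,0.0066,1.67,0.11,-0.44,1],[0.0172,-0.0116,0.0066,1.67,0.11,-0.44,1],[0.0172,-0.0116,0.0066,1.67,0.11,-0.44,1],[0.0172,-0.0116,0.0066,1.67,0.11,-0.44,1],[0.0172,-0.0116,0.0066,1.67,0.11,-0.44,1],[0,0,0,0,0,0,1]]}}

```text
time_s: 11.4
position: [372.2, 313.1, 109.4]
tcp_rot: [-0.001, 0.706, 0.708, -0.002]
wrist_force: [-0.1, 0.2, -1.8]
gripper_width: 17.1
```

```bash
python3 - <<'E'
from h import *
w=cam('wrist');t=cam('top');s=cam('scene')
a=cv2.resize(w['color'],(533,400));b=cv2.resize(s['color'][150:300,290:400],None,fx=2.67,fy=2.67);b=cv2.resize(b,(267,400));cv2.imwrite('pics/w6.png',np.hstack([a,b]))
print(blobs(w,*Y))
D=R.from_euler('z',90,degrees=True)*R.from_euler('x',180,degrees=True)
print(delta([373,313,30],D),tool()[0],tool()[2]['wrist_force'],tool()[2]['gripper_width'])
E
```

```text
[([182.2, 207.4], 573), ([325.1, 207.3], 569)]
(array([0.0009, 0.0001, 0.0804]), array([-0.07,  0.01,  0.06])) [373.01440081 312.08831373 110.36156408] [ 0.81878093  0.07005906 -1.78813611] 16.70011212124672
```

View pics/w6.png

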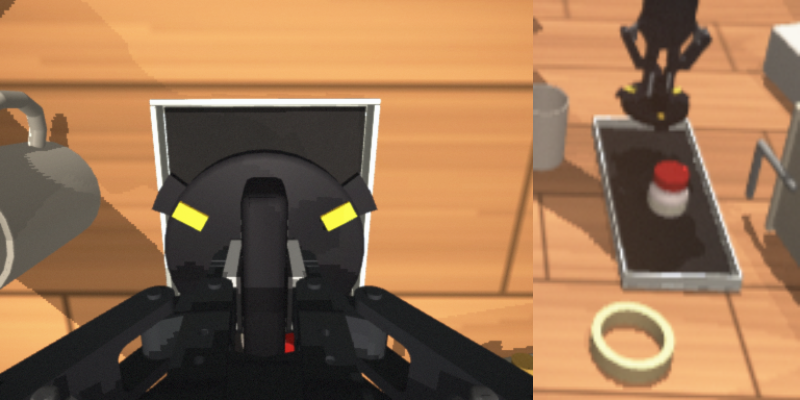

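The cover is centred across the tray: walls at columns 151 and 379, cover centre at about 264. The jar is behind it, clear. I'm lowering in two stages.

Emit:
{"fn": "carry_out", "kwargs": {"motion": [[0,0,0.01,0,0,0,1],[0,0,0.015,0,0,0,1],[0,0,0.015,0,0,0,1],[0,0,0.015,0,0,0,1],[0,0,0.01,0,0,0,1],[0,0,0.005,0,0,0,1],[0,0,0,0,0,0,1]]}}

```text
time_s: 12.42
position: [372.7, 312.0, 40.0]
tcp_rot: [-0.001, 0.707, 0.708, -0.001]
wrist_force: [-0.4, 0.4, -1.5]
gripper_width: 17.2
```

```bash
python3 - <<'E'
from h import *
import pickle
w=cam('wrist');p,r,s=tool();print(p,s['wrist_force'])
m=cv2.imread('pics/w6.png')
a=pickle.load(open('a.pkl','rb'))[1]
# tray rim corners from the wrist view before the descent (tool was 70 mm higher, same attitude)
E=np.array(w['extrinsics']);w['extrinsics']=E.copy();w['extrinsics'][:3,3]=E[:3,3]-E[:3,:3]@np.array([373.-p[0],312.1-p[1],110.4-p[2]])
for (u,v),(x,y) in [((151,100),(157,402)),((379,100),(240,400))]: print(onz(w,u*.96,v*.96,22).round(1),tri((w,u*.96,v*.96),(a,x*.64,y*.64)))
E
```

```text
[372.97029222 312.24817619  40.44789139] [ 0.53884305  0.39542409 -1.37972821]
[299.6 236.7  22. ] (array([310.21988951, 312.59224899, 251.39207036]), [np.float64(8.136618489486137), np.float64(8.136618489486173)])
[299.5 389.2  22. ] (array([340.23699177,  71.61979126, 921.04997177]), [np.float64(34.639185471493484), np.float64(34.63918547149364)])
```

Both views put the tray's near rim at x≈299.5, y≈236 to 389 for z=22, so they agree. Now the final lowering.

Emit:
{"fn": "carry_out", "kwargs": {"motion": [[0,0,0.005,0,0,0,1],[0,0,0.005,0,0,0,1],[0,0,0.002,0,0,0,1],[0,0,0.001,0,0,0,1],[0,0,0.001,0,0,0,1],[0,0,0,0,0,0,1]]}}

```text
time_s: 13.22
position: [372.8, 312.2, 26.6]
tcp_rot: [-0.001, 0.707, 0.708, -0.0]
wrist_force: [-1.6, -1.1, 0.8]
gripper_width: 17.1
```

Emit:
{"fn": "carry_out", "kwargs": {"motion": [[0,0,0.001,0,0,0,1],[0,0,0.0005,0,0,0,1],[0,0,0,0,0,0,1]]}}

```text
time_s: 13.6
position: [372.6, 312.3, 26.2]
tcp_rot: [-0.001, 0.707, 0.708, -0.0]
wrist_force: [-6.8, -3.4, 13.1]
gripper_width: 16.9
```

Contact shows as 13 N upward. I'm opening and rising clear.

Emit:
{"fn": "carry_out", "kwargs": {"motion": [[0,0,0,0,0,0,0.6],[0,0,0,0,0,0,0.3],[0,0,0,0,0,0,0],[0,0,0,0,0,0,0],[0,0,0,0,0,0,0],[0,0,0,0,0,0,0],[0,0,-0.01,0,0,0,0],[0,0,-0.015,0,0,0,0],[0,0,-0.03,0,0,0,0],[0,0,-0.03,0,0,0,0],[0,0,-0.03,0,0,0,0],[0,0,0,0,0,0,0]]}}

```text
time_s: 15.1
position: [374.4, 313.3, 143.4]
tcp_rot: [-0.0, 0.707, 0.708, 0.002]
wrist_force: [-0.5, 0.4, 0.3]
gripper_width: 85.4
```

```bash
python3 - <<'E'
from h import *
w=cam('wrist');b=blobs(w,*Y);print(b,tool()[0],tool()[2]['gripper_width'])
for c,n in b: print(onz(w,*c,19).round(1))
C=frame(-7.8,30);n=C.apply([0,0,1]);m=np.array([572.2,-14.9,184.3])
steps(m+105*n,grip(C,40),18)
E
```

```text
[([210.1, 159.4], 210), ([293.2, 159.4], 209)] [373.70225444 312.75114824 141.69935551] 85.41023110087583
[353.1 277.3  19. ]
[353.1 348.   19. ]
18 rows [-0.0118, 0.0176, -0.0062] [-1.62, 0.62, 3.14] dist 22.1
```

Cover marks are at (353,277) and (353,348), 70.7 mm apart on the z=19 plane, so it lies flat in the tray. Moving back to look into the bore.

Emit:
{"fn": "carry_out", "kwargs": {"motion": [[-0.0118,0.0176,-0.0062,-1.62,0.62,3.14,0],[-0.0118,0.0176,-0.0062,-1.62,0.62,3.14,0],[-0.0118,0.0176,-0.0062,-1.62,0.62,3.14,0],[-0.0118,0.0176,-0.0062,-1.62,0.62,3.14,0],[-0.0118,0.0176,-0.0062,-1.62,0.62,3.14,0],[-0.0118,0.0176,-0.0062,-1.62,0.62,3.14,0],[-0.0118,0.0176,-0.0062,-1.62,0.62,3.14,0],[-0.0118,0.0176,-0.0062,-1.62,0.62,3.14,0],[-0.0118,0.0176,-0.0062,-1.62,0.62,3.14,0],[-0.0118,0.0176,-0.0062,-1.62,0.62,3.14,0],[-0.0118,0.0176,-0.0062,-1.62,0.62,3.14,0],[-0.0118,0.0176,-0.0062,-1.62,0.62,3.14,0],[-0.0118,0.0176,-0.0062,-1.62,0.62,3.14,0],[-0.0118,0.0176,-0.0062,-1.62,0.62,3.14,0],[-0.0118,0.0176,-0.0062,-1.62,0.62,3.14,0],[-0.0118,0.0176,-0.0062,-1.62,0.62,3.14,0],[-0.0118,0.0176,-0.0062,-1.62,0.62,3.14,0],[-0.0118,0.0176,-0.0062,-1.62,0.62,3.14,0],[0,0,0,0,0,0,0]]}}

```text
time_s: 17.52
position: [519.9, -9.6, 274.2]
tcp_rot: [0.106, 0.929, 0.266, 0.236]
wrist_force: [-1.2, 0.2, 0.2]
gripper_width: 85.2
```

```bash
python3 - <<'E'
from h import *
import pickle
w=cam('wrist');pickle.dump(w,open('w7.pkl','wb'));cv2.imwrite('pics/w7.png',cv2.resize(w['color'],(800,600)))
print(tool()[0],tool()[2]['joint_positions'].round(2))
E
```

```text
[520.06860952  -8.96917531 273.82820125] [ 0.03 -0.3  -0.46  0.9  -0.08  1.02]
```

View pics/w7.png

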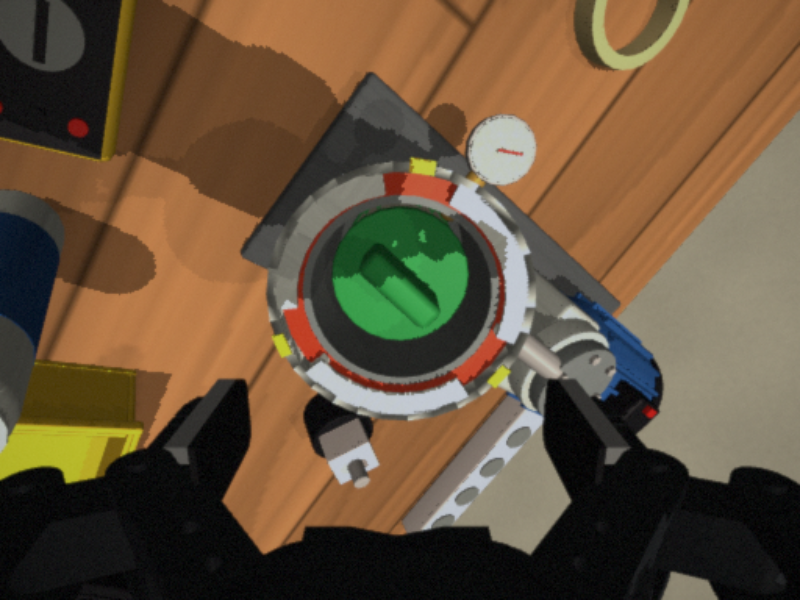

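The bore is open. The green cap is centred at about (401,275), and the fin runs from (370,252) to (435,318), about -45° in the image. Turning the tool 45° lines the jaws up with the fin and gives the second viewpoint.

Emit:
{"fn": "carry_out", "kwargs": {"motion": [[0,0,0,0,0,-5.6,0],[0,0,0,0,0,-5.6,0],[0,0,0,0,0,-5.6,0.2],[0,0,0,0,0,-5.6,0.4],[0,0,0,0,0,-5.6,0.47],[0,0,0,0,0,-5.6,0.47],[0,0,0,0,0,-5.6,0.47],[0,0,0,0,0,-5.6,0.47],[0,0,0,0,0,0,0.47],[0,0,0,0,0,0,0.47]]}}

```text
time_s: 18.82
position: [520.4, -8.0, 273.2]
tcp_rot: [0.186, 0.757, 0.601, 0.177]
wrist_force: [0.3, -0.6, 1.3]
gripper_width: 45.1
```

```bash
python3 - <<'E'
from h import *
import pickle
w1=pickle.load(open('w7.pkl','rb'));w2=cam('wrist');pickle.dump(w2,open('w8.pkl','wb'));cv2.imwrite('pics/w8.png',cv2.resize(w2['color'][60:300,140:380],(600,600)))
C=frame(-7.8,30);m=np.array([572.2,-14.9,184.3]);el=[]
for w in(w1,w2):
    k=cv2.inRange(cv2.cvtColor(w['color'],cv2.COLOR_BGR2HSV),np.array((45,80,30)),np.array((85,255,255)))
    k[:80]=0;k[270:]=0;k[:,:180]=0;k[:,340:]=0
    cs=max(cv2.findContours(k,0,1)[0],key=cv2.contourArea);e=cv2.fitEllipse(cv2.convexHull(cs));el.append(e);print(e,cv2.contourArea(cs))
x,er=tri((w1,*el[0][0]),(w2,*el[1][0]));print(x,er,'canister axes',C.inv().apply(x-m).round(1))
p,r,s=tool();print(p,s['gripper_width'],'tool in can',C.inv().apply(p-m).round(1),(C.inv()*r).as_matrix().round(3).tolist())
E
```

```text
((255.78567504882812, 173.65345764160156), (87.85775756835938, 88.91180419921875), 10.154404640197754) 5871.5
((253.81924438476562, 176.3970184326172), (88.47877502441406, 88.64801788330078), 34.851375579833984) 5890.5
[598.52384316 -18.54090797 137.87902477] [np.float64(0.026372726462415477), np.float64(0.026372726462313156)] canister axes [ -0.2  -0.  -53.5]
[520.37529703  -8.07503258 273.25640421] 45.45428000872586 tool in can [ -0.8  -0.3 103.2] [[0.092, 0.996, -0.003], [0.996, -0.092, -0.001], [-0.002, -0.003, -1.0]]
```

View pics/w8.png

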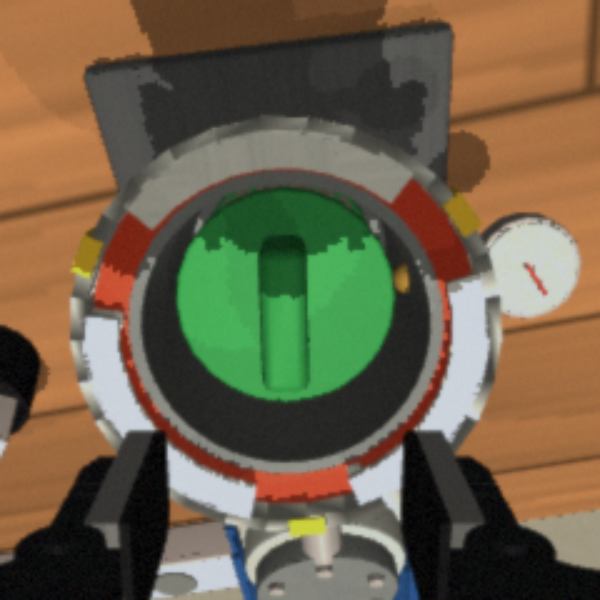

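The fin is vertical and at column 285/600, which is centred between the jaws. The cap's apparent size (88 px) puts it about 40 mm inside the mouth, as listed. The triangulated centre came out 14 mm deeper: the cap's thick side biases the outline, so I'll trust the size and feel with force. I'm going in with the jaws at 45 mm.

Emit:
{"fn": "carry_out", "kwargs": {"motion": [[0,-0.002,0.012,0,0,0,0.47],[0,0,0.015,0,0,0,0.47],[0,0,0.015,0,0,0,0.47],[0,0,0.015,0,0,0,0.47],[0,0,0.015,0,0,0,0.47],[0,0,0.012,0,0,0,0.47],[0,0,0.01,0,0,0,0.47],[0,0,0.008,0,0,0,0.47],[0,0,0.006,0,0,0,0.47],[0,0,0,0,0,0,0.47]]}}

```text
time_s: 20.12
position: [571.8, -15.4, 178.4]
tcp_rot: [0.187, 0.756, 0.601, 0.177]
wrist_force: [0.3, 0.4, 0.0]
gripper_width: 45.4
```

```bash
python3 - <<'E'
from h import *
w=cam('wrist');cv2.imwrite('pics/w9.png',cv2.resize(w['color'],(640,480)))
C=frame(-7.8,30);m=np.array([572.2,-14.9,184.3]);p,r,s=tool()
print('tool in can',C.inv().apply(p-m).round(1),s['wrist_force'],s['gripper_width'])
E
```

```text
tool in can [-2.9 -0.5 -4.6] [-0.23586203  0.124856    0.24923985] 45.26044713660343
```

View pics/w9.png

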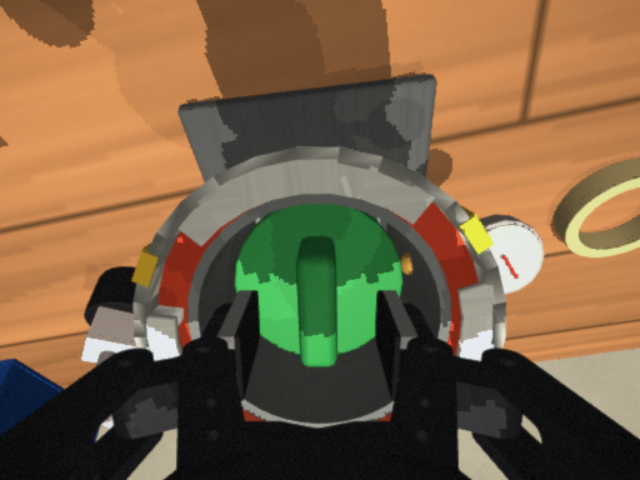

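```bash
python3 - <<'E'
from h import *
import pickle
C=frame(-7.8,30);m=np.array([572.2,-14.9,184.3]);n=C.apply([0,0,1])
w=cam('wrist');w8=pickle.load(open('w8.pkl','rb'))
def on(d,u,v,h):
    c,r=ray(d,u,v);return C.inv().apply(c+r*((h-(c-m)@n)/(r@n))-m).round(1)
end9=(318*.8,366*.8);end8=(140+286*.4,60+390*.4)
for h in(-5,-12,-19): print(h,'fin end',on(w,*end9,h),on(w8,*end8,h))
x,e=tri((w,*end9),(w8,*end8));print('tri',C.inv().apply(x-m).round(1),e)
for h in(-39,-45,-53): print(h,'cap L,R',on(w,236*.8,275*.8,h),on(w,403*.8,275*.8,h),'bottom',on(w,318*.8,355*.8,h),on(w8,140+285*.4,60+402*.4,h))
E
```

```text
-5 fin end [22.4 -2.3 -5. ] [22.5 -1.6 -5. ]
-12 fin end [ 27.1  -2.7 -12. ] [ 25.1  -1.9 -12. ]
-19 fin end [ 31.7  -3.1 -19. ] [ 27.7  -2.1 -19. ]
tri [22.4 -1.9 -5. ] [np.float64(0.3111363801395121), np.float64(0.3111363801394816)]
-39 cap L,R [ -8.1 -38.8 -39. ] [ -0.8  40.7 -39. ] bottom [ 38.7  -3.7 -39. ] [ 39.9  -3.6 -39. ]
-45 cap L,R [ -5.9 -40.3 -45. ] [  1.7  41.8 -45. ] bottom [ 42.5  -4.  -45. ] [ 42.3  -3.8 -45. ]
-53 cap L,R [ -2.9 -42.3 -53. ] [  4.9  43.4 -53. ] bottom [ 47.5  -4.5 -53. ] [ 45.4  -4.1 -53. ]
```

Two views put the fin's end at -5.0 mm, as listed, and its centre at about (-2.6, 0), which matches the tool at (-2.9, -0.5). I'm going down 27 mm and closing.

Emit:
{"fn": "carry_out", "kwargs": {"motion": [[0,0,0.006,0,0,0,0.47],[0,0,0.007,0,0,0,0.47],[0,0,0.007,0,0,0,0.47],[0,0,0.005,0,0,0,0.47],[0,0,0.002,0,0,0,0.47],[0,0,0,0,0,0,0.47],[0,0,0,0,0,0,1],[0,0,0,0,0,0,1],[0,0,0,0,0,0,1],[0,0,0,0,0,0,1],[0,0,0,0,0,0,1],[0,0,0,0,0,0,1]], "force": 50}}

```text
time_s: 21.72
position: [585.3, -16.9, 155.9]
tcp_rot: [0.187, 0.756, 0.601, 0.178]
wrist_force: [-5.5, 1.4, 4.6]
gripper_width: 15.4
```

Emit:
{"fn": "carry_out", "kwargs": {"motion": [[0,0,-0.003,0,0,0,1],[0,0.001,-0.005,0,0,0,1],[0,0.001,-0.008,0,0,0,1],[0,0,-0.01,0,0,0,1],[0,0,-0.012,0,0,0,1],[0,0,-0.012,0,0,0,1],[0,0,-0.012,0,0,0,1],[0,0,-0.012,0,0,0,1],[0,0,0,0,0,0,1]]}}

```text
time_s: 22.85
position: [550.6, -12.4, 222.1]
tcp_rot: [0.187, 0.756, 0.601, 0.178]
wrist_force: [0.6, 0.1, -2.4]
gripper_width: 15.1
```

Emit:
{"fn": "carry_out", "kwargs": {"motion": [[0,0,-0.012,0,0,0,1],[0,0,-0.012,0,0,0,1],[0,0,-0.012,0,0,0,1],[0,0,-0.012,0,0,0,1],[0,0,-0.012,0,0,0,1],[0,0,-0.012,0,0,0,1],[0,0,-0.012,0,0,0,1],[0,0,-0.01,0,0,0,1],[0,0,-0.008,0,0,0,1],[0,0,0,0,0,0,1]]}}

```text
time_s: 24.1
position: [500.2, -5.4, 309.8]
tcp_rot: [0.187, 0.756, 0.601, 0.178]
wrist_force: [-0.3, 0.3, -3.3]
gripper_width: 15.4
```

```bash
python3 - <<'E'
from h import *
import pickle
s=cam('scene');w=cam('wrist');pickle.dump((s,w),open('b.pkl','wb'))
C=frame(-7.8,30);m=np.array([572.2,-14.9,184.3]);p,r,st=tool()
print('tool in can',C.inv().apply(p-m).round(1),st['wrist_force'],st['gripper_width'])
# bin: yellow mask in the top view of the start, rim corners at z=75, and the near wall's base
t=pickle.load(open('a.pkl','rb'))[1]
k=cv2.inRange(cv2.cvtColor(t['color'],cv2.COLOR_BGR2HSV),np.array(Y[0]),np.array(Y[1]));k[:,:300]=0
cs=max(cv2.findContours(cv2.morphologyEx(k,3,np.ones((7,7))),0,1)[0],key=cv2.contourArea)
rc=cv2.minAreaRect(cs);print(rc);B=cv2.boxPoints(rc)
P=np.array([onz(t,*b,75) for b in B]);print(P.round(1).tolist(),P.mean(0).round(1),np.linalg.norm(P-np.roll(P,1,0),axis=1).round(1))
k=s['color'].copy()
print('scene yellow', [b for b in blobs(s,*Y,amin=300)])
cv2.imwrite('pics/s2.png',np.hstack([cv2.resize(s['color'][110:300,100:320],(440,380)),cv2.resize(w['color'],(355,380))]))
E
```

```text
tool in can [ -0.8  -0.4 144.1] [-1.09268971 -0.07831234 -2.92989773] 14.97642799621418
((346.82574462890625, 194.47279357910156), (58.293190002441406, 60.96583938598633), 81.52884674072266)
[[530.7, -229.0, 75.0], [551.8, -403.5, 75.0], [386.5, -419.3, 75.0], [366.5, -246.4, 75.0]] [ 458.9 -324.5   75. ] [165.2 175.7 166.  174. ]
scene yellow [([160.5, 205.0], 528)]
```

View pics/s2.png

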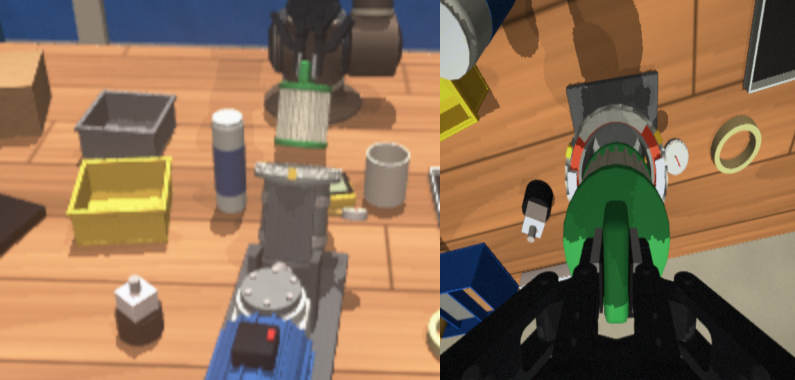

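The element is fully out and upright in the grip, with its underside about 41 mm above the mouth. I'll check the bin rim in both views and plan a path high over the spray can.

```bash
python3 - <<'E'
from h import *
import pickle
t=pickle.load(open('a.pkl','rb'))[1];s=pickle.load(open('b.pkl','rb'))[0]
for n,(u,v),(x,y) in [('+x-y',(72,213),(580,254)),('+x+y',(168,207),(491,264)),('-x-y',(85,163),(595,343)),('-x+y',(171,158),(507,354))]:
    q,e=tri((s,100+u/2,110+v/2),(t,x*.64,y*.64));print(n,q.round(1),np.round(e,1))
D=R.from_euler('z',80,degrees=True)*R.from_euler('x',180,degrees=True)
steps([475,-327,335],D,16)
E
```

```text
+x-y [ 547.4 -395.7   73.5] [3.6 3.6]
+x+y [ 533.4 -233.5   80.2] [0.1 0.1]
-x-y [ 384.2 -419.2   65.2] [1.9 1.9]
-x+y [ 369.7 -258.1   71.3] [0.8 0.8]
16 rows [-0.02, 0.0029, -0.0014] [1.86, -0.12, -0.18] dist 20.2
```

Two views put the bin rim at z≈73 (75 listed) and its centre at (459,-327).

Emit:
{"fn": "carry_out", "kwargs": {"motion": [[-0.01,0.0015,-0.004,0,0,0,1],[-0.02,0.0029,-0.0014,1.86,-0.12,-0.18,1],[-0.02,0.0029,-0.0014,1.86,-0.12,-0.18,1],[-0.02,0.0029,-0.0014,1.86,-0.12,-0.18,1],[-0.02,0.0029,-0.0014,1.86,-0.12,-0.18,1],[-0.02,0.0029,-0.0014,1.86,-0.12,-0.18,1],[-0.02,0.0029,-0.0014,1.86,-0.12,-0.18,1],[-0.02,0.0029,-0.0014,1.86,-0.12,-0.18,1],[-0.02,0.0029,-0.0014,1.86,-0.12,-0.18,1],[-0.02,0.0029,-0.0014,1.86,-0.12,-0.18,1],[-0.02,0.0029,-0.0014,1.86,-0.12,-0.18,1],[-0.02,0.0029,-0.0014,1.86,-0.12,-0.18,1],[-0.02,0.0029,-0.0014,1.86,-0.12,-0.18,1],[-0.02,0.0029,-0.0014,1.86,-0.12,-0.18,1],[-0.02,0.0029,-0.0014,1.86,-0.12,-0.18,1],[-0.02,0.0029,-0.0014,1.86,-0.12,-0.18,1],[-0.02,0.0029,-0.0014,1.86,-0.12,-0.18,1],[0,0,0,0,0,0,1]]}}

```text
time_s: 26.45
position: [471.5, -339.0, 338.6]
tcp_rot: [0.0, 0.767, 0.641, -0.0]
wrist_force: [-0.4, -0.1, -4.0]
gripper_width: 14.8
```

```bash
python3 - <<'E'
from h import *
D=R.from_euler('z',80,degrees=True)*R.from_euler('x',180,degrees=True)
steps([459,-327,195],D,9);p,r,s=tool();print(p,r.as_matrix().round(3)[:,2],s['gripper_width'],s['wrist_force'])
w=cam('wrist');g=[b for b in blobs(w,(45,80,30),(85,255,255),500)];print(g)
E
```

```text
9 rows [0.0011, -0.0016, 0.016] [-0.0, 0.0, -0.02] dist 16.1
[ 471.53150131 -338.98428311  338.64442346] [-0. -0. -1.] 14.79084113498418 [-0.43498177 -0.11562835 -4.03108807]
[([254.6, 155.7], 593), ([254.0, 230.5], 13361)]
```

Emit:
{"fn": "carry_out", "kwargs": {"motion": [[0.0011,-0.0016,0.016,0,0,0,1],[0.0011,-0.0016,0.016,0,0,0,1],[0.0011,-0.0016,0.016,0,0,0,1],[0.0011,-0.0016,0.016,0,0,0,1],[0.0011,-0.0016,0.016,0,0,0,1],[0.0011,-0.0016,0.016,0,0,0,1],[0.0011,-0.0016,0.016,0,0,0,1],[0.0011,-0.0016,0.016,0,0,0,1],[0.0011,-0.0016,0.016,0,0,0,1],[0,0,0,0,0,0,1]]}}

```text
time_s: 27.75
position: [458.0, -323.9, 195.1]
tcp_rot: [-0.0, 0.766, 0.642, -0.0]
wrist_force: [-0.3, -0.5, -2.9]
gripper_width: 14.9
```

```bash
python3 - <<'E'
from h import *
t=cam('top');w=cam('wrist')
cv2.imwrite('pics/t2.png',np.hstack([cv2.resize(t['color'][140:260,280:400],(400,400)),cv2.resize(w['color'],(400,300))[:, :] if 0 else cv2.copyMakeBorder(cv2.resize(w['color'],(400,300)),50,50,0,0,cv2.BORDER_CONSTANT)]))
print(tool()[0])
E
```

```text
[ 458.84706861 -324.69076741  196.62158446]
```

View pics/t2.png

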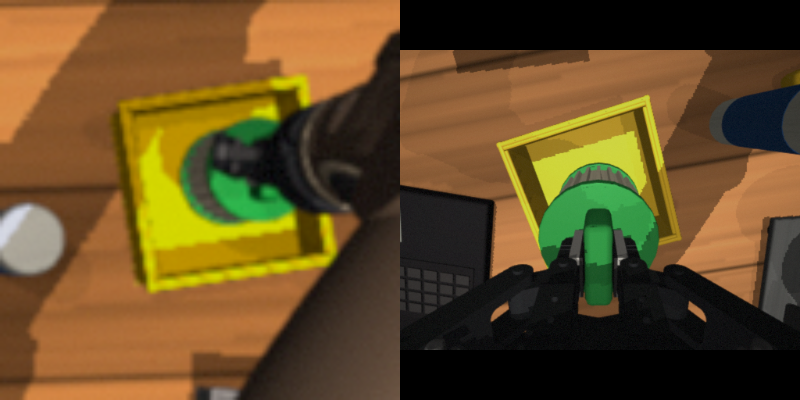

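The element hangs centred over the yellow bin; the wrist view shows it upright. I'm lowering.

Emit:
{"fn": "carry_out", "kwargs": {"motion": [[0,0.0015,0.012,0,0,0,1],[0,0,0.014,0,0,0,1],[0,0,0.014,0,0,0,1],[0,0,0.014,0,0,0,1],[0,0,0.012,0,0,0,1],[0,0,0.008,0,0,0,1],[0,0,0.004,0,0,0,1],[0,0,0.003,0,0,0,1],[0,0,0,0,0,0,1]]}}

```text
time_s: 28.98
position: [460.4, -325.3, 114.9]
tcp_rot: [0.001, 0.767, 0.642, -0.0]
wrist_force: [-0.3, -0.7, -2.5]
gripper_width: 15.2
```

Emit:
{"fn": "carry_out", "kwargs": {"motion": [[0,0,0.002,0,0,0,1],[0,0,0.002,0,0,0,1],[0,0,0.001,0,0,0,1],[0,0,0,0,0,0,1]]}}

```text
time_s: 29.48
position: [460.3, -325.3, 109.7]
tcp_rot: [0.0, 0.767, 0.642, -0.0]
wrist_force: [-0.2, 0.5, -2.5]
gripper_width: 14.8
```

Emit:
{"fn": "carry_out", "kwargs": {"motion": [[0,0,0.001,0,0,0,1],[0,0,0.001,0,0,0,1],[0,0,0,0,0,0,1]]}}

```text
time_s: 29.85
position: [460.8, -325.3, 109.5]
tcp_rot: [0.001, 0.766, 0.642, 0.0]
wrist_force: [-1.3, 4.1, 7.2]
gripper_width: 15.3
```

Touchdown shows as a swing from -2.5 to +7 N at TCP z 109.5, against about 108 predicted. Releasing, rising straight up and checking.

Emit:
{"fn": "carry_out", "kwargs": {"motion": [[0,0,0,0,0,0,0.75],[0,0,0,0,0,0,0.6],[0,0,0,0,0,0,0.4],[0,0,0,0,0,0,0.3],[0,0,0,0,0,0,0.3],[0,0,-0.008,0,0,0,0.3],[0,0,-0.015,0,0,0,0.3],[0,0,-0.02,0,0,0,0.3],[0,0,-0.03,0,0,0,0.3],[0,0,-0.03,0,0,0,0.3],[0,0,-0.03,0,0,0,0.3],[0,0,-0.03,0,0,0,0.3],[0,0,0,0,0,0,0.3]]}}

```text
time_s: 31.48
position: [461.2, -325.8, 274.6]
tcp_rot: [0.003, 0.767, 0.642, 0.001]
wrist_force: [-0.1, -0.4, -0.1]
gripper_width: 59.7
```

```bash
python3 - <<'E'
from h import *
import pickle
a=pickle.load(open('a.pkl','rb'));w=cam('wrist');t=cam('top');s=cam('scene')
G=((45,80,30),(85,255,255));p,r,st=tool();print(p,st['gripper_width'],st['time_s'])
k=cv2.inRange(cv2.cvtColor(w['color'],cv2.COLOR_BGR2HSV),np.array(G[0]),np.array(G[1]))
cs=max(cv2.findContours(k,0,1)[0],key=cv2.contourArea);e=cv2.fitEllipse(cv2.convexHull(cs));print('cap ellipse',e)
gt=max(blobs(t,*G),key=lambda b:b[1]);gs=max(blobs(s,*G),key=lambda b:b[1]);print('top,scene green',gt,gs)
print('cap via wrist at z=100',onz(w,*e[0],100).round(1),'tri wrist/scene fin',tri((s,*gs[0]),(w,*e[0])))
# what moved: bright differences outside the robot, by blob
for n,o,d in(('scene',a[0],s),('top',a[1],t)):
    m=(cv2.absdiff(o['color'],d['color']).max(2)>70).astype(np.uint8)
    q,_,S,c=cv2.connectedComponentsWithStats(cv2.morphologyEx(m,2,np.ones((3,3))))
    print(n,[(c[i].round(0).tolist(),int(S[i,4])) for i in range(1,q) if S[i,4]>25])
for n,lo,hi in(('red',(0,150,80),(6,255,255)),('blue',(105,100,50),(120,255,255))):
    for i,d in((0,a),(1,(s,t))): print(n,i,[b for b in blobs(d[1],lo,hi,25)])
E
```

```text
[ 460.16709398 -325.05329588  270.60220002] 59.83068271994717 31.625
cap ellipse ((254.70838928222656, 168.182861328125), (77.55351257324219, 84.32034301757812), 179.8214874267578)
top,scene green ([345.8, 193.2], 627) ([160.1, 196.4], 287)
cap via wrist at z=100 [ 459.  -324.4  100. ] tri wrist/scene fin (array([ 460.25011304, -326.82109635,   97.06174319]), [np.float64(2.4173628983293107), np.float64(2.4173628983293876)])
scene [([123.0, 10.0], 462), ([145.0, 6.0], 232), ([178.0, 10.0], 1008), ([375.0, 11.0], 1055), ([405.0, 9.0], 189), ([418.0, 9.0], 162), ([415.0, 24.0], 32), ([133.0, 55.0], 723), ([152.0, 50.0], 547), ([393.0, 54.0], 516), ([411.0, 35.0], 56), ([413.0, 47.0], 27), ([127.0, 60.0], 243), ([408.0, 60.0], 158), ([403.0, 75.0], 75), ([286.0, 79.0], 50), ([152.0, 83.0], 147), ([388.0, 85.0], 37), ([400.0, 86.0], 30), ([264.0, 95.0], 54), ([285.0, 96.0], 94), ([389.0, 105.0], 564), ([146.0, 96.0], 127), ([160.0, 126.0], 495), ([142.0, 123.0], 612), ([287.0, 110.0], 70), ([406.0, 113.0], 27), ([285.0, 145.0], 502), ([212.0, 168.0], 68), ([292.0, 175.0], 38), ([250.0, 18
[... 929 characters left out ...]
, 267.0], 294), ([405.0, 273.0], 46), ([417.0, 286.0], 119), ([390.0, 303.0], 256), ([414.0, 300.0], 228), ([429.0, 302.0], 29), ([324.0, 347.0], 3515), ([397.0, 342.0], 1140), ([18.0, 333.0], 956), ([263.0, 318.0], 60), ([182.0, 354.0], 1502), ([228.0, 360.0], 27), ([380.0, 377.0], 91), ([324.0, 373.0], 35), ([191.0, 380.0], 97), ([322.0, 380.0], 40)]
red 0 [([238.5, 130.8], 28), ([217.3, 158.9], 32), ([253.9, 162.4], 37), ([118.3, 191.8], 264)]
red 1 [([238.1, 130.5], 25), ([217.6, 159.7], 31), ([253.8, 162.8], 33), ([118.3, 191.8], 267)]
blue 0 [([437.8, 43.2], 2701), ([246.9, 35.3], 1617), ([484.3, 110.1], 780)]
blue 1 [([434.6, 40.1], 3988), ([246.9, 35.1], 1621), ([484.9, 109.8], 748)]
```

The cap stands level at z≈97 to 100 over (459,-325), and the jar's red lid is at the same pixel as before. I'll do one last check on the bystanders and the cover, then hand in.

```bash
python3 - <<'E'
from h import *
import pickle
a=pickle.load(open('a.pkl','rb'));t=cam('top')
for n,(x0,x1,y0,y1) in dict(spray=(272,302,198,226),mug=(164,200,214,250),meter=(202,264,200,242),tape=(132,172,88,128),sensor=(298,328,86,118)).items():
    T=a[1]['color'][y0:y1,x0:x1];W=t['color'][y0-8:y1+8,x0-8:x1+8]
    r=cv2.matchTemplate(W,T,cv2.TM_CCOEFF_NORMED);_,v,_,l=cv2.minMaxLoc(r);print(n,'shift px',l[0]-8,l[1]-8,round(v,2))
print('cover marks',[ (b[0],onz(t,*b[0],19).round(0)) for b in blobs(t,*Y,amin=4) if 95<b[0][0]<155 and 190<b[0][1]<260])
arm.hand_in()
E
```

```text
spray shift px 0 0 0.94
mug shift px 0 0 0.94
meter shift px 0 0 0.84
tape shift px 0 0 1.0
sensor shift px 0 0 0.98
cover marks [([126.0, 215.0], array([420., 314.,  19.])), ([114.0, 237.5], array([356., 350.,  19.])), ([138.5, 236.8], array([356., 279.,  19.]))]
the job is handed in; nothing more can be done
```

The job is done and handed in at about 32 s of the 64 s allowed. I turned the cover about 71° anticlockwise, lifted it out along the axis and laid it flat, handle up, in the end of the tray away from the jar. I then drew the element out and stood it upright in the yellow bin.

**Last checks:**
- **Cover:** the top view shows all three marks near (420,314), (356,350) and (356,279) mm, so it lies flat inside the tray and clear of the jar.
- **Element:** its cap stands level at z≈97–100 mm over the bin's centre, about (459,-325) mm.
- **Other things:** the spray can, mug, meter, tape and sensor show no shift in the top view, and the jar's lid is where it was.
- **Force and robot:** the wrist force read no more than about 15 N at the end of any move. The gripper was empty and clear of everything at hand-in.

**What disagreed:**
- My first measurement of the element's cap came out 14 mm too deep, probably because the cap's thick side skewed its outline. Its apparent size, and then the fin's end seen from two views, agreed with the listed depth, so I used that.
- Both touchdowns came 1–1.5 mm higher than predicted, which made no difference.

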